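# Reset a tripped block heater and hold the recessed reset in

## Robot

A 7-joint arm with a two-finger parallel gripper is mounted at the origin on the work surface. World frame = base frame: x ahead of the robot, y to its left, z up, the work surface at z = 0. Lengths are in m, angles in rad, forces in N, time in s.
With the tool pointing down it reaches from about 0.425 to 0.925 m from the base axis. Payload 6.8 kg.
Tool frame: the origin (TCP) lies on the centre line of the jaws, within the pads' length; the fingertips stand 25 mm ahead of it and the grasp point (between the pads) lies 6 mm ahead of it; z points along the fingers, y is the line along which they close (so a half turn about z gives the same grasp; the last joint's range is limited). The gripper opens to 85 mm and grips with 20 to 120 N. Pads are 22 mm wide; open, the fingers measure 114 mm over their backs; the gripper's body (76 mm by 85 mm) begins 54 mm behind the grasp point. The pads swing forward as they close: fully open they stand 13 mm farther back than shut.
Start: joints at [-1.23, 0.477, 0.022, 1.555, -0.011, 1.109, -0.083], TCP at [0.293, 0.608, 0.256] pointing down, gripper open.
Joint ranges: [-2.96, 2.96], [-0.34, 2.1], [-1.41, 1.46], [0.24, 2.44], [-1.37, 4.51], [0.17, 1.92], [-2.96, 2.96]. Speed limits (rad/s): [2.39, 2.39, 3.14, 3.14, 3.14, 3.14, 3.14].

## Interface

Orientations are given as a rotation vector (axis times angle).
In Python, from bench import status, imaging, workorder gives the robot as it stands.
- The arm moves only by the tool send_rows, never from a script. Its argument "steps" is a list of rows, each an object of numbers: "dx", "dy", "dz": the shift along the tool's x, y, z in cm; "yaw": the turn about the tool's z in degrees; "gripper": the opening, from 0 (shut) to 1 (fully open). A call has 1 to 5 rows; each row is the pose to reach, as a shift and turn from the pose commanded when the call began, along the tool's axes at that moment; what a row does not reach only later rows make up. A row lasts 1/8 s, in which the tool goes at most 62.5 mm and 10.7 degrees, less where a joint would pass 70% of its speed; a pose out of reach is approached as far as the arm can. A call with a gripper value outside its range is refused whole. The fingers move at their own pace and stop on an object; "force" is the grip in N (left out, the last holds). Time passes only in rows, so rows that repeat a pose let the fingers close. It gives the time, the measured TCP pose, the force, the opening and the grip force at its end, in the units of the state.
- status.get_obs(): the state, without advancing time (a new reading comes with each control period).
- imaging.grab_frame(name): name is "scene" or "top"; returns a dict with "color" (384x512x3 uint8, red, green, blue), "depth" (384x512 float32, m along the optical axis (not along the pixel's ray), 0 where there is no reading), "K" (3x3 intrinsics, pixels), "R" (3x3) and "t" (3): a world point X has camera coordinates R X + t. Camera axes: x right, y down, z forward; pixel columns grow to the right and rows downward; lengths in m; the calibration is good to about 2 mm. A picture is of the moment at which its call begins.
- workorder.hand_in(): hands the job in; it is judged then, once.
The state is a dict: "clock": time; "joints": joint angles; "qvel": joint speeds; "tau": joint torques, N m; "tcp_pos": TCP position; "orientation": TCP orientation; "contact_force": force on the tool from outside, world axes, zero at the start; "moment": the same for the moment, N m; "grip_width": finger opening in m; "gripper_force": force on a finger pad.
Only numpy, scipy, OpenCV 4.12 (cv2) and the standard library are available. Lean on these libraries where they do the work, as an engineer would, in place of code of your own. Each camera call takes 0.05 s, during which the arm holds its last target. There are 200 camera calls.

## Task

The block heater has tripped on over-temperature. First acknowledge its alarm: twist the winged spring-return switch on its front deck clockwise right round to the stop and let go so that it springs back. Then take the slim reset pin from the tool block, reach its tip down through the small round hole in the same deck, press the recessed reset button fully home and keep it there: finish with the gripper still holding the pin and the button held down, while I switch the power back on, and leave everything else on the bench where it stands.

Things in the scene. Friction and masses are not known exactly. Their poses are not given: they have to be found in the camera images.
- heater: Dry block heater, fixed: white housing 270 (x) x 220 (y) mm, flat top deck 95 mm above the bench. Origin: centre of its underside; z up, x from the control deck (front 115 mm, robot side) to the aluminium tube block at the rear, which rises to 17 mm above the deck. On the deck, in its frame: winged switch at x -85, y +60 mm; reset hole at x -80, y -62 mm; flat display and keys between.
- ack_switch (a joint): Angle of the winged spring-return switch about its vertical axis (rad): 0 at rest, growing clockwise seen from above, stop at 1.05. A spring turns it back by itself when let go; holding it at the stop takes about 0.17 N m.
- switch_grip (a point): Point on the switch's axis at grip height, 24 mm above the deck (119 mm above the bench). Black plastic: round skirt of 31 mm diameter, up to 9 mm above the deck, and on it a wing grip 34 mm long, 11 mm thick, from 9 to 32 mm above the deck. This point's x axis runs along the wing, z up; it turns with the wing. At rest the wing lies along the heater's x axis.
- reset_hole (a point): Centre of the mouth of the reset hole, an upright round hole of 12 mm diameter in a flat aluminium collar (24 mm diameter, 4 mm tall) on the deck; this point is on top of the collar, 99 mm above the bench. The button stands in the hole with its top 16 mm below this point; z up.
- reset_button (a joint): Travel of the recessed reset button (m): 0 out, 0.005 fully home; it moves straight down against a spring, 1.5 N at the start of its travel and 4 N fully home, and comes up again when let go.
- button_top (a point): Centre of the top of the grey button, 10 mm diameter, at the bottom of the reset hole; it goes down with the button.
- tool_block: White plastic block, fixed, 70 (its x) x 180 (its y) x 80 mm tall, with three upright holes of 10 mm diameter, 70 mm deep, in a row along its y axis at y = -55, 0 and +55 mm. Origin: centre of its underside; z up. Each hole holds one upright tool, in any order: reset pin, block lifter or spatula.
- reset_pin: Reset pin, ~50 g, loose, upright in the tool block: straight round grey plastic handle, 14 mm diameter, three thin black bands near its flat top, on a disc collar of 20 mm diameter that rests on the block; below it a steel shank of 5 mm diameter, 60 mm long, in the hole. Origin: on the axis at the collar's underside, 80 mm above the bench; z up the axis. Handle from 4 to 80 mm above the origin.
- pin_grip (a point): Point on the axis of the reset pin's handle, 42 mm above its origin, a good place to grip.
- pin_tip (a point): Tip of the reset pin's shank, on the axis, 60 mm below its origin.
- block_lifter: Bystander in the tool block: steel T-handle tool, crossbar of 12 mm diameter, 56 mm long, along the tool block's x axis, 50 mm above the block; origin at its collar on the block's top.
- spatula: Bystander in the tool block: steel spatula, flat upright blade 18 x 3 mm, 46 mm tall, on a thin 6 mm stem, top 76 mm above the block; origin at its collar on the block's top.
- tip_box: Bystander: pipette tip box, 80 x 120 x 60 mm, at the left; origin at the centre of its underside.
- vial: Bystander: small amber vial, 28 mm diameter, 55 mm tall, just in front of the tool block; origin at the centre of its underside.
- loose_pipette: Bystander: white pipette lying on the bench behind the task's things, 240 mm long, 35 mm high at most; origin on the bench near its middle.
- beaker: Bystander: glass beaker, 70 mm diameter, 95 mm tall, at the left; origin at the centre of its underside.
- flask: Bystander: conical glass flask, 86 mm diameter, 134 mm tall, at the right; origin at the centre of its underside.
- wash_bottle: Bystander: white plastic bottle, 72 mm diameter, 165 mm tall, at the right; origin at the centre of its underside.

How it is judged:
By the outcome, as a careful person would: the job done as asked, in the order asked, and still so for the second after the job is handed in, while the arm keeps its last pose, push and grip.
It also fails if it takes over 58 s, if anything falls off the work surface, if the arm or the gripper's body presses on something with over 40 N, if the wrist force passes 120 N, or if a joint passes its speed limit or range.

## Working session

There is one attempt and no reset: what is moved stays moved. The work goes in short steps, Python scripts to look and compute and a tool call to move; the robot and the scene stay as the last step left them, time stands still between calls to the robot, and variables do not carry over. Pictures are saved under pics/ and viewed, at most 10 in all, crops included, and the job is handed in when it is done.

Besides the shell and the picture viewer there is one more tool, called by a JSON object that holds its "name" and its "arguments". send_rows: Moves the arm, as the interface text tells. Its arguments: {"type":"object","properties":{"steps":{"type":"array"},"force":{"type":"number"}},"required":["steps"]}

```bash
mkdir -p pics; ls; python3 - <<'E'
from bench import status, imaging
import cv2,numpy as np
o=status.get_obs(); print({k:np.round(v,3) for k,v in o.items()})
for n in("top","scene"):
    f=imaging.grab_frame(n); np.savez(f"{n}0.npz",**f)
    cv2.imwrite(f"pics/{n}0.png",f["color"][:,:,::-1]); print(n,f["K"].round(1).tolist(),(-f["R"].T@f["t"]).round(3),f["R"].round(3).tolist())
E
```

```text
pics
{'clock': np.float64(0.0), 'joints': array([-1.23 ,  0.478,  0.022,  1.556, -0.011,  1.109, -0.083]), 'qvel': array([ 0.   ,  0.   ,  0.   , -0.001,  0.001,  0.   , -0.   ]), 'tau': array([ 1.0000e-03, -5.9644e+01,  1.6080e+00, -2.8120e+01,  1.2000e-02,
        9.0000e-03, -0.0000e+00]), 'tcp_pos': array([0.293, 0.608, 0.255]), 'orientation': array([-6.990e-01, -3.063e+00,  3.000e-03]), 'contact_force': array([ 0.55 ,  0.242, -0.205]), 'moment': array([ 0.097, -0.023,  0.037]), 'gripper_force': np.float64(0.0), 'grip_width': np.float64(0.086)}
top [[391.9, 0.0, 251.2], [0.0, 391.9, 184.6], [0.0, 0.0, 1.0]] [ 0.48  -0.011  1.421] [[-0.012, -1.0, -0.006], [-0.996, 0.012, -0.087], [0.087, 0.005, -0.996]]
scene [[368.0, 0.0, 262.5], [0.0, 368.0, 186.8], [0.0, 0.0, 1.0]] [1.173 0.896 0.99 ] [[-0.838, 0.546, -0.016], [0.361, 0.53, -0.767], [-0.41, -0.649, -0.641]]
```

View pics/top0.png

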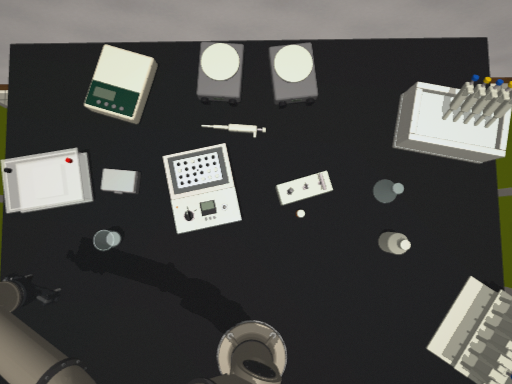

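View pics/scene0.png

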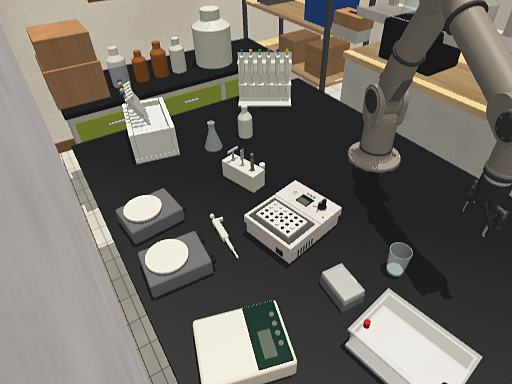

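Top view: heater around (202,188) with the switch near (188,215) and the reset collar near (224,207). The tool block is near (304,187) with tools at (290,190), (306,186) and (322,180), and the vial is at (301,213). Next I zoom in on these.

```bash
python3 - <<'E'
import cv2,numpy as np
t=np.load("top0.npz")["color"][:,:,::-1]; s=np.load("scene0.npz")["color"][:,:,::-1]
a=cv2.resize(t[140:240,160:260],(400,400),interpolation=cv2.INTER_CUBIC)
b=cv2.resize(t[160:225,270:340],(400,371),interpolation=cv2.INTER_CUBIC)
c=cv2.resize(s[140:200,215:275],(300,300)[:2],interpolation=cv2.INTER_CUBIC)
im=np.zeros((600,800,3),np.uint8); im[:300,:300]=cv2.resize(a,(300,300)); 
im[:371,400:]=b; im[300:,:300]=c; cv2.imwrite("pics/c1.png",im)
E
```

```text
(no output)
```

View pics/c1.png

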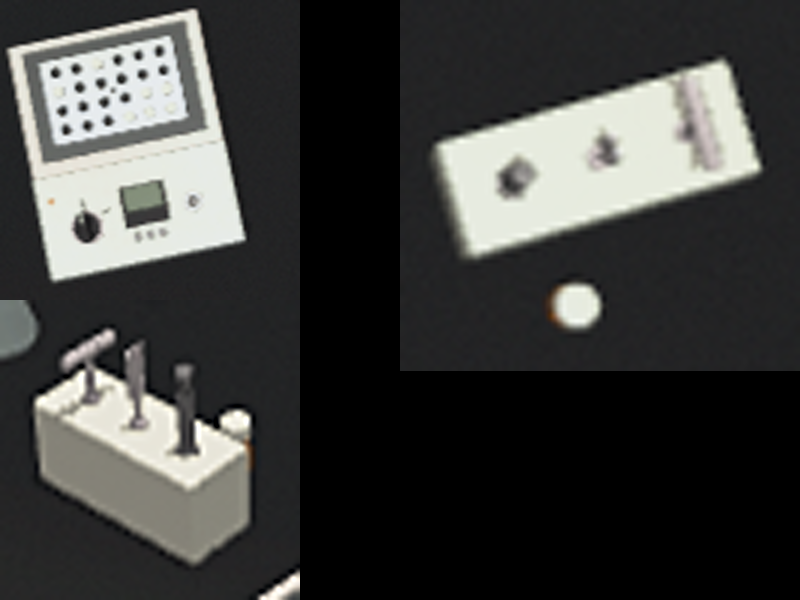

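The pin is the dark tool in the image-left hole, on the block's +y side towards the heater. The spatula is in the middle and the lifter on the right. The switch is at about (189,215) and the collar at about (224.5,207) in the top view.

```bash
cat > h.py <<'E'
import cv2,numpy as np
def pts(f):
    v,u=np.mgrid[:384,:512]; K=f["K"]; d=f["depth"]
    c=np.stack([(u-K[0,2])/K[0,0]*d,(v-K[1,2])/K[1,1]*d,d],-1)
    P=(c-f["t"])@f["R"]; P[d==0]=np.nan; return P
def ray(f,uv,z):
    uv=np.atleast_2d(uv).astype(float); K=f["K"]
    r=np.c_[(uv[:,0]-K[0,2])/K[0,0],(uv[:,1]-K[1,2])/K[1,1],np.ones(len(uv))]@f["R"]
    C=-f["R"].T@f["t"]; return (C+r*((z-C[2])/r[:,2])[:,None])[:,:2]
def proj(f,X):
    c=f["R"]@np.array(X)+f["t"]; return (f["K"]@c)[:2]/c[2]
def rect(f,box,z,hi=None):
    P=pts(f); g=cv2.cvtColor(f["color"],cv2.COLOR_RGB2GRAY)
    m=((P[...,2]>z-.012)&(P[...,2]<z+(hi or .012))).astype(np.uint8)
    k=np.zeros_like(m); x0,y0,x1,y1=box; k[y0:y1,x0:x1]=1; m&=k
    c=max(cv2.findContours(m,cv2.RETR_EXTERNAL,cv2.CHAIN_APPROX_NONE)[0],key=cv2.contourArea)[:,0]
    w=ray(f,c,z); r=cv2.minAreaRect(w.astype(np.float32)*1000); return r,np.nanmedian(P[...,2][m>0])
E
python3 - <<'E'
from h import *
np.set_printoptions(precision=4,suppress=True)
f=dict(np.load("top0.npz")); s=dict(np.load("scene0.npz"))
print("heater",rect(f,(150,130,255,245),.095,.03)); print("block",rect(f,(265,160,345,215),.08))
print("heater s",rect(s,(235,170,350,270),.095,.03)); 
# features in upscaled crops
def show(n,f,uv,z): print(n,ray(f,uv,z))
g=cv2.cvtColor(f["color"],cv2.COLOR_RGB2GRAY).astype(int)
print(g[203:212,218:231]); print(g[205:225,180:198])
print(g[183:200,282:298])
E
```

```text
heater (((588.8504028320312, 163.59478759765625), (269.3719787597656, 220.1209716796875), 11.256521224975586), np.float64(0.09699882544395017))
block (((586.343994140625, -187.72901916503906), (70.06319427490234, 180.83433532714844), 15.667034149169922), np.float64(0.07963099404204783))
heater s (((587.6362915039062, 164.82899475097656), (281.33319091796875, 229.85589599609375), 11.1416597366333), np.float64(0.09983107306598679))
[[233 233 233 233 231 228 228 231 233 232 233 233 233]
 [233 233 233 228 221 233 233 231 220 222 233 233 233]
 [233 233 232 232 221 164 135 193 226 217 233 233 233]
 [233 233 230 228 216 127 143 159 198 227 233 233 233]
 [233 233 231 225 197 118 155 170 207 228 233 233 233]
 [233 233 231 230 220 152 121 190 227 223 233 233 233]
 [233 233 233 226 218 230 228 225 220 232 233 233 233]
 [233 233 232 232 230 229 221 211 232 233 233 233 233]
 [233 233 233 233 233 232 232 231 233 233 233 233 233]]
[[232 233 233 232 233 233 232 233 233 233 232 232 232 232 232 231 232 231]
 [233 233 233 232 232 233 220 199 232 232 232 233 232 232 233 232 232 232]
 [233 232 232 232 23
[... 1770 characters left out ...]
 138 139 188 232 232 232 232]
 [233 233 233 233 217 131  77  93 141 147 141 160 215 232 232 233]
 [233 232 233 233 219 140  57  75 126 160 156 188 230 232 233 232]
 [233 233 233 233 223 159  56  59  72 110 181 229 232 232 232 232]
 [233 233 233 233 217 140 111  78  86 152 221 232 232 232 232 232]
 [233 233 233 233 231 209 143 159 158 186 231 232 232 232 232 232]
 [233 233 233 233 233 231 227 228 228 229 233 232 232 232 232 232]
 [233 233 233 233 233 233 233 233 232 233 233 233 233 232 232 232]
 [233 233 233 233 233 233 233 233 233 233 233 233 233 233 232 232]
 [233 233 233 233 233 233 233 233 233 233 233 233 233 233 233 232]
 [233 233 233 233 233 233 233 232 233 233 233 233 233 233 232 233]]
```

```bash
python3 - <<'E'
from h import *
np.set_printoptions(precision=4,suppress=True)
f=dict(np.load("top0.npz")); s=dict(np.load("scene0.npz"))
def w(c,a,p): a=np.radians(a); return np.array(c)+np.array([[np.cos(a),-np.sin(a)],[np.sin(a),np.cos(a)]])@np.array(p)
H=((.5889,.1636),11.26);B=((.5863,-.1877),15.67)
for n,o,p,zs in(("switch",H,(-.085,.06),(.104,.127)),("hole",H,(-.08,-.062),(.099,)),("pin",B,(0,.055),(.084,.16)),("spat",B,(0,0),(.156,)),("lift",B,(0,-.055),(.13,))):
    q=w(*o,p); print(n,q,np.hypot(*q),[ (proj(f,(*q,z)),proj(s,(*q,z))) for z in zs])
im=np.zeros((600,800,3),np.uint8)
c=s["color"][:,:,::-1]
im[:,:400]=cv2.resize(c[140:200,222:262],(400,600),interpolation=cv2.INTER_CUBIC)
im[:400,400:]=cv2.resize(c[180:220,290:330],(400,400),interpolation=cv2.INTER_CUBIC)
cv2.imwrite("pics/c2.png",im)
# pin top in top view: local top circle by depth
P=pts(f); m=np.argwhere(P[183:200,282:298,2]>.15)+[183,282]; print("pin top px(u,v)",m[:,::-1].mean(0),len(m),np.nanmean(P[m[:,0],m[:,1]],0))
P=pts(f); m=np.argwhere(P[205:225,180:198,2]>.117)+[205,180]; print("wing px",m[:,::-1].mean(0),len(m),np.nanmean(P[m[:,0],m[:,1]],0))
E
```

```text
switch [0.4938 0.2058] 0.5350065224307974 [(array([188.6306, 215.4268]), array([321.3158, 206.396 ])), (array([187.4797, 215.3665]), array([321.8846, 201.5453]))]
hole [0.5225 0.0872] 0.5297673909853394 [(array([224.0749, 206.4715]), array([294.3823, 192.2559]))]
pin [ 0.5714 -0.1347] 0.587115863596249 [(array([289.246, 191.502]), array([251.7098, 170.0009])), (array([291.3905, 189.8641]), array([251.0278, 154.6066]))]
spat [ 0.5863 -0.1877] 0.6156126866788891 [(array([307.5466, 185.177 ]), array([240.9849, 150.3869]))]
lift [ 0.6012 -0.2407] 0.6475360397025256 [(array([322.3887, 181.175 ]), array([231.7282, 150.7932]))]
pin top px(u,v) [291.4667 189.8667] 15 [ 0.5715 -0.1351  0.159 ]
wing px [187.6857 215.6286] 35 [0.493  0.2053 0.126 ]
```

View pics/c2.png

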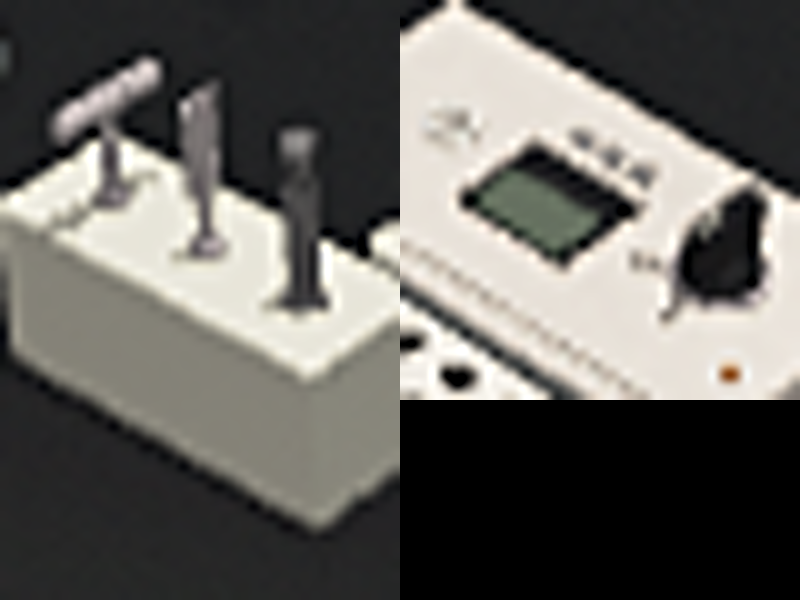

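Predictions and image features agree within 1 mm. Switch at (.4935,.2055), hole at (.5225,.0872), pin at (.5715,-.135). I go to the switch first.

```bash
cat > go.py <<'E'
import sys,numpy as np
from scipy.spatial.transform import Rotation as Ro
from bench import status
x,y,z,a=map(float,sys.argv[1:5])  # target TCP, world angle (deg) of tool y
o=status.get_obs(); R=Ro.from_rotvec(o["orientation"]).as_matrix()
d=R.T@(np.array([x,y,z])-o["tcp_pos"])*100
cur=np.degrees(np.arctan2(R[1,1],R[0,1])); yaw=(cur-a+90)%180-90
print("t",round(float(o["clock"]),2),"tcp",o["tcp_pos"].round(4),"tooly",cur.round(2),"toolz",R[:,2].round(4),"w",round(float(o["grip_width"]),4),"f",o["contact_force"].round(2),"gf",o["gripper_force"].round(1),"j7",o["joints"][6].round(2))
print("dx %.2f dy %.2f dz %.2f cm yaw %.1f"%(*d,yaw))
E
python3 go.py .4935 .2055 .20 101.26
```

```text
Traceback (most recent call last):
  File "go.py", line 8, in <module>
    print("t",round(float(o["clock"]),2),"tcp",o["tcp_pos"].round(4),"tooly",cur.round(2),"toolz",R[:,2].round(4),"w",round(float(o["grip_width"]),4),"f",o["contact_force"].round(2),"gf",o["gripper_force"].round(1),"j7",o["joints"][6].round(2))
                                                                                                                                                                                           ^^^^^^^^^^^^^^^^^^^^^^^^
AttributeError: 'float' object has no attribute 'round'
```

```bash
sed -i 's/o\["gripper_force"\].round(1)/round(float(o["gripper_force"]),1)/' go.py; python3 go.py .4935 .2055 .20 101.26
```

```text
t 0.1 tcp [0.2926 0.6077 0.2554] tooly 64.29 toolz [-6.0e-04 -1.5e-03 -1.0e+00] w 0.0853 f [0.95 0.42 0.35] gf 0.0 j7 -0.08
dx -35.55 dy -27.52 dz 5.59 cm yaw -37.0
```

{"name": "send_rows", "arguments": {"steps": [{"dx":-4.5,"dy":-3.5,"dz":0,"yaw":-5,"gripper":0.6},{"dx":-9,"dy":-7,"dz":0,"yaw":-10,"gripper":0.6},{"dx":-13.5,"dy":-10.5,"dz":0,"yaw":-15,"gripper":0.6},{"dx":-18,"dy":-14,"dz":0,"yaw":-20,"gripper":0.6},{"dx":-22.5,"dy":-17.4,"dz":0,"yaw":-25,"gripper":0.6}], "force": 60}}

```text
clock: 0.72
tcp_pos: [0.4206, 0.3518, 0.2561]
orientation: [-0.015, -3.141, 0.001]
contact_force: [0.9, -0.3, -0.5]
grip_width: 0.0513
gripper_force: 0.0
```

```bash
python3 go.py .4935 .2055 .20 101.26
```

```text
t 0.72 tcp [0.4206 0.3518 0.2561] tooly 89.45 toolz [-3.e-04 -4.e-04 -1.e+00] w 0.0513 f [ 0.93 -0.32 -0.5 ] gf 0.0 j7 0.75
dx -7.44 dy -14.55 dz 5.61 cm yaw -11.8
```

{"name": "send_rows", "arguments": {"steps": [{"dx":-2.5,"dy":-4.9,"dz":1,"yaw":-4,"gripper":0.6},{"dx":-5,"dy":-9.7,"dz":2.5,"yaw":-8,"gripper":0.6},{"dx":-7.4,"dy":-14.5,"dz":4.5,"yaw":-11.8,"gripper":0.6},{"dx":-7.4,"dy":-14.5,"dz":5.6,"yaw":-11.8,"gripper":0.6},{"dx":-7.4,"dy":-14.5,"dz":5.6,"yaw":-11.8,"gripper":0.6}]}}

```text
clock: 1.35
tcp_pos: [0.4914, 0.2079, 0.1993]
orientation: [0.302, -3.125, 0.001]
contact_force: [-1.0, 0.9, 0.5]
grip_width: 0.0509
gripper_force: 0.0
```

```bash
python3 go.py .4935 .2055 .132 101.26
```

```text
t 1.35 tcp [0.4914 0.2079 0.1993] tooly 101.05 toolz [-2.2e-03 -6.0e-04 -1.0e+00] w 0.0509 f [-1.    0.91  0.52] gf 0.0 j7 1.27
dx -0.17 dy -0.28 dz 6.73 cm yaw -0.2
```

{"name": "send_rows", "arguments": {"steps": [{"dx":0,"dy":0,"dz":0,"yaw":0},{"dx":0,"dy":0,"dz":1,"yaw":0},{"dx":0,"dy":0,"dz":2,"yaw":0},{"dx":0,"dy":0,"dz":2,"yaw":0}]}}

```text
validation failed for argument at $.st...
```

```bash
python3 go.py .4935 .2055 .132 101.26
```

```text
t 1.35 tcp [0.4914 0.2079 0.1993] tooly 101.05 toolz [-2.2e-03 -6.0e-04 -1.0e+00] w 0.0509 f [-1.    0.91  0.52] gf 0.0 j7 1.27
dx -0.17 dy -0.28 dz 6.73 cm yaw -0.2
```

Gripper is evidently required in each row.

{"name": "send_rows", "arguments": {"steps": [{"dx":0,"dy":0,"dz":0,"yaw":0,"gripper":0.6},{"dx":0,"dy":0,"dz":1,"yaw":0,"gripper":0.6},{"dx":0,"dy":0,"dz":2,"yaw":0,"gripper":0.6},{"dx":0,"dy":0,"dz":2,"yaw":0,"gripper":0.6}]}}

```text
clock: 1.85
tcp_pos: [0.4914, 0.2078, 0.1792]
orientation: [0.304, -3.125, 0.001]
contact_force: [0.2, 0.3, 0.9]
grip_width: 0.0511
gripper_force: 0.0
```

```bash
python3 go.py .4935 .2055 .132 101.26
```

```text
t 1.85 tcp [0.4914 0.2078 0.1792] tooly 101.12 toolz [-0.0019 -0.001  -1.    ] w 0.0511 f [0.23 0.26 0.86] gf 0.0 j7 1.27
dx -0.17 dy -0.26 dz 4.72 cm yaw -0.1
```

{"name": "send_rows", "arguments": {"steps": [{"dx":-0.17,"dy":-0.26,"dz":1.5,"yaw":-0.1,"gripper":0.6},{"dx":-0.17,"dy":-0.26,"dz":3.0,"yaw":-0.1,"gripper":0.6},{"dx":-0.17,"dy":-0.26,"dz":4.2,"yaw":-0.1,"gripper":0.6},{"dx":-0.17,"dy":-0.26,"dz":4.7,"yaw":-0.1,"gripper":0.6},{"dx":-0.17,"dy":-0.26,"dz":4.7,"yaw":-0.1,"gripper":0.6}]}}

```text
clock: 2.48
tcp_pos: [0.4943, 0.2056, 0.1329]
orientation: [0.306, -3.126, 0.0]
contact_force: [0.8, -1.6, -0.0]
grip_width: 0.0511
gripper_force: 0.0
```

```bash
python3 go.py .4935 .2055 .132 101.26
```

```text
t 2.48 tcp [0.4943 0.2056 0.1329] tooly 101.18 toolz [-7.e-04 -4.e-04 -1.e+00] w 0.0511 f [ 0.81 -1.62 -0.01] gf 0.0 j7 1.28
dx 0.08 dy 0.01 dz 0.09 cm yaw -0.1
```

{"name": "send_rows", "arguments": {"steps": [{"dx":0,"dy":0,"dz":0,"yaw":0,"gripper":0},{"dx":0,"dy":0,"dz":0,"yaw":0,"gripper":0},{"dx":0,"dy":0,"dz":0,"yaw":0,"gripper":0},{"dx":0,"dy":0,"dz":0,"yaw":0,"gripper":0},{"dx":0,"dy":0,"dz":0,"yaw":0,"gripper":0}], "force": 60}}

```text
clock: 3.1
tcp_pos: [0.4947, 0.206, 0.1339]
orientation: [-0.307, 3.126, 0.001]
contact_force: [-1.7, 0.5, 5.7]
grip_width: 0.0093
gripper_force: 59.6
```

```bash
python3 go.py .4935 .2055 .132 101.26
```

```text
t 3.1 tcp [0.4947 0.206  0.1339] tooly 101.2 toolz [ 7.e-04  7.e-04 -1.e+00] w 0.0093 f [-1.67  0.46  5.66] gf 59.6 j7 1.28
dx 0.12 dy -0.03 dz 0.19 cm yaw -0.1
```

{"name": "send_rows", "arguments": {"steps": [{"dx":0,"dy":0,"dz":-0.1,"yaw":7,"gripper":0},{"dx":0,"dy":0,"dz":-0.1,"yaw":15,"gripper":0},{"dx":0,"dy":0,"dz":-0.1,"yaw":23,"gripper":0},{"dx":0,"dy":0,"dz":-0.1,"yaw":31,"gripper":0},{"dx":0,"dy":0,"dz":-0.1,"yaw":39,"gripper":0}]}}

```text
clock: 3.72
tcp_pos: [0.4944, 0.2043, 0.134]
orientation: [-0.763, -3.048, 0.003]
contact_force: [0.3, -4.0, 0.7]
grip_width: 0.0097
gripper_force: 59.7
```

```bash
python3 - <<'E'
from bench import status; o=status.get_obs(); print(o["moment"].round(3),o["contact_force"].round(1))
E
python3 go.py .4935 .2055 .132 41.1
```

```text
[-0.754 -0.067  0.154] [ 0.3 -4.   0.7]
t 3.73 tcp [0.4944 0.2043 0.134 ] tooly 61.9 toolz [-5.0e-04 -1.8e-03 -1.0e+00] w 0.0097 f [ 0.35 -3.95  0.67] gf 59.7 j7 0.69
dx 0.14 dy 0.07 dz 0.20 cm yaw 20.8
```

{"name": "send_rows", "arguments": {"steps": [{"dx":0,"dy":0,"dz":0,"yaw":7,"gripper":0},{"dx":0,"dy":0,"dz":0,"yaw":14,"gripper":0},{"dx":0,"dy":0,"dz":0,"yaw":20,"gripper":0},{"dx":0,"dy":0,"dz":0,"yaw":23,"gripper":0},{"dx":0,"dy":0,"dz":0,"yaw":25,"gripper":0}]}}

```text
clock: 4.35
tcp_pos: [0.4938, 0.2035, 0.134]
orientation: [1.396, 2.814, -0.006]
contact_force: [-2.6, -5.8, 4.7]
grip_width: 0.0094
gripper_force: 67.2
```

```bash
python3 - <<'E'
from bench import status; o=status.get_obs(); print(o["moment"].round(3),o["contact_force"].round(1))
E
python3 go.py .4935 .2055 .132 41.1
```

```text
[-1.219  0.415  1.217] [-2.6 -5.8  4.7]
t 4.35 tcp [0.4938 0.2035 0.134 ] tooly 37.22 toolz [-0.0017 -0.0035 -1.    ] w 0.0094 f [-2.55 -5.81  4.68] gf 67.2 j7 0.32
dx 0.18 dy 0.10 dz 0.20 cm yaw -3.9
```

{"name": "send_rows", "arguments": {"steps": [{"dx":0,"dy":0,"dz":0,"yaw":0,"gripper":0},{"dx":0,"dy":0,"dz":0,"yaw":0,"gripper":0.7},{"dx":0,"dy":0,"dz":0,"yaw":0,"gripper":0.7},{"dx":0,"dy":0,"dz":0,"yaw":0,"gripper":0.7},{"dx":0,"dy":0,"dz":0,"yaw":0,"gripper":0.7}]}}

```text
clock: 4.97
tcp_pos: [0.4945, 0.2061, 0.1344]
orientation: [-1.397, -2.814, -0.001]
contact_force: [-0.2, 0.5, 0.9]
grip_width: 0.0597
gripper_force: 0.0
```

{"name": "send_rows", "arguments": {"steps": [{"dx":0,"dy":0,"dz":-2,"yaw":0,"gripper":0.7},{"dx":0,"dy":0,"dz":-5,"yaw":0,"gripper":0.7},{"dx":0,"dy":0,"dz":-9,"yaw":0,"gripper":0.7},{"dx":0,"dy":0,"dz":-12,"yaw":0,"gripper":0.7},{"dx":0,"dy":0,"dz":-12.5,"yaw":0,"gripper":0.7}]}}

```text
clock: 5.6
tcp_pos: [0.4955, 0.2063, 0.2614]
orientation: [1.396, 2.812, 0.006]
contact_force: [0.0, -0.2, 0.5]
grip_width: 0.0597
gripper_force: 0.0
```

```bash
python3 go.py .5715 -.135 .26 15
```

```text
t 5.6 tcp [0.4955 0.2063 0.2614] tooly 37.19 toolz [ 0.0035  0.0027 -1.    ] w 0.0597 f [ 0.02 -0.23  0.53] gf 0.0 j7 0.25
dx -31.79 dy -14.58 dz 0.08 cm yaw 22.2
```

{"name": "send_rows", "arguments": {"steps": [{"dx":-5.3,"dy":-2.4,"dz":0,"yaw":4,"gripper":0.7},{"dx":-10.6,"dy":-4.9,"dz":0,"yaw":8,"gripper":0.7},{"dx":-15.9,"dy":-7.3,"dz":0,"yaw":12,"gripper":0.7},{"dx":-21.2,"dy":-9.7,"dz":0,"yaw":16,"gripper":0.7},{"dx":-26.5,"dy":-12.2,"dz":0,"yaw":20,"gripper":0.7}]}}

```text
clock: 6.22
tcp_pos: [0.5572, -0.0806, 0.2583]
orientation: [-1.866, -2.526, 0.001]
contact_force: [0.5, 0.7, 0.7]
grip_width: 0.0599
gripper_force: 0.0
```

{"name": "send_rows", "arguments": {"steps": [{"dx":0,"dy":0,"dz":0,"yaw":0,"gripper":0.7},{"dx":0,"dy":0,"dz":0,"yaw":0,"gripper":0.7}]}}

```text
clock: 6.48
tcp_pos: [0.5569, -0.0786, 0.2582]
orientation: [-1.863, -2.527, 0.001]
contact_force: [0.1, 0.8, -0.1]
grip_width: 0.0595
gripper_force: 0.0
```

```bash
python3 go.py .5715 -.135 .22 15.67; python3 - <<'E'
from bench import imaging
from h import *
s=imaging.grab_frame("scene"); t=imaging.grab_frame("top")
im=np.zeros((400,800,3),np.uint8)
im[:,:400]=cv2.resize(s["color"][180:220,300:340,::-1],(400,400),interpolation=cv2.INTER_CUBIC)
im[:,400:]=cv2.resize(t["color"][150:230,170:250,::-1],(400,400),interpolation=cv2.INTER_CUBIC)
cv2.imwrite("pics/sw1.png",im)
E
```

```text
t 6.47 tcp [ 0.5569 -0.0786  0.2582] tooly 17.2 toolz [-1.8e-03  4.0e-04 -1.0e+00] w 0.0595 f [ 0.09  0.8  -0.11] gf 0.0 j7 0.52
dx -5.82 dy -0.27 dz 3.82 cm yaw 1.5
```

View pics/sw1.png

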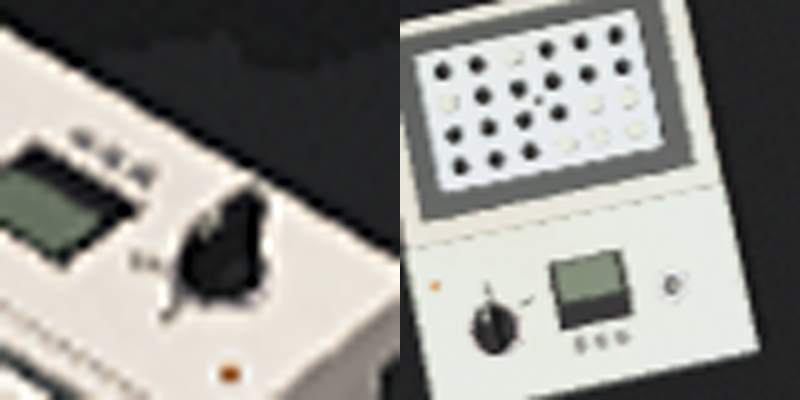

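The switch is back at rest: the wing, at crop (493,325), lies along the heater's x axis as before. The moment jump at 64° of twist shows it reached the stop. Next is the pin.

{"name": "send_rows", "arguments": {"steps": [{"dx":-3,"dy":-0.15,"dz":0,"yaw":1,"gripper":0.7},{"dx":-5.8,"dy":-0.27,"dz":1,"yaw":1.5,"gripper":0.7},{"dx":-5.8,"dy":-0.27,"dz":3,"yaw":1.5,"gripper":0.7},{"dx":-5.8,"dy":-0.27,"dz":3.8,"yaw":1.5,"gripper":0.7},{"dx":-5.8,"dy":-0.27,"dz":3.8,"yaw":1.5,"gripper":0.7}]}}

```text
clock: 7.2
tcp_pos: [0.5718, -0.1339, 0.2208]
orientation: [-1.894, -2.505, 0.0]
contact_force: [0.5, 0.3, 0.2]
grip_width: 0.0599
gripper_force: 0.0
```

{"name": "send_rows", "arguments": {"steps": [{"dx":0,"dy":0,"dz":0,"yaw":0,"gripper":0.7}]}}

```text
clock: 7.32
tcp_pos: [0.5724, -0.1347, 0.2219]
orientation: [1.896, 2.505, 0.001]
contact_force: [0.4, 0.1, -0.5]
grip_width: 0.0595
gripper_force: 0.0
```

```bash
python3 go.py .5715 -.135 .128 15.67
```

```text
t 7.33 tcp [ 0.5724 -0.1347  0.2219] tooly 15.76 toolz [ 1.e-03  2.e-04 -1.e+00] w 0.0595 f [ 0.39  0.12 -0.51] gf 0.0 j7 0.64
dx -0.00 dy -0.10 dz 9.39 cm yaw 0.1
```

{"name": "send_rows", "arguments": {"steps": [{"dx":0,"dy":-0.05,"dz":2.5,"yaw":0,"gripper":0.7},{"dx":0,"dy":-0.05,"dz":5,"yaw":0,"gripper":0.7},{"dx":0,"dy":-0.05,"dz":7.5,"yaw":0,"gripper":0.7},{"dx":0,"dy":-0.05,"dz":9.3,"yaw":0,"gripper":0.7},{"dx":0,"dy":-0.05,"dz":9.3,"yaw":0,"gripper":0.7}]}}

```text
clock: 7.95
tcp_pos: [0.571, -0.1352, 0.1276]
orientation: [-1.896, -2.503, 0.001]
contact_force: [-0.4, 0.1, -0.1]
grip_width: 0.0595
gripper_force: 0.0
```

{"name": "send_rows", "arguments": {"steps": [{"dx":0,"dy":0,"dz":0,"yaw":0,"gripper":0},{"dx":0,"dy":0,"dz":0,"yaw":0,"gripper":0},{"dx":0,"dy":0,"dz":0,"yaw":0,"gripper":0},{"dx":0,"dy":0,"dz":0,"yaw":0,"gripper":0},{"dx":0,"dy":0,"dz":0,"yaw":0,"gripper":0}], "force": 50}}

```text
clock: 8.57
tcp_pos: [0.5719, -0.1357, 0.1289]
orientation: [1.897, 2.503, 0.001]
contact_force: [-1.0, 0.1, 6.2]
grip_width: 0.0128
gripper_force: 48.8
```

```bash
python3 go.py .5715 -.135 .235 15.67
```

```text
t 8.57 tcp [ 0.5719 -0.1357  0.1289] tooly 15.68 toolz [ 9.e-04  1.e-04 -1.e+00] w 0.0128 f [-1.01  0.06  6.19] gf 48.8 j7 0.72
dx 0.08 dy -0.01 dz -10.61 cm yaw 0.0
```

{"name": "send_rows", "arguments": {"steps": [{"dx":0,"dy":0,"dz":-1.5,"yaw":0,"gripper":0},{"dx":0,"dy":0,"dz":-4,"yaw":0,"gripper":0},{"dx":0,"dy":0,"dz":-7,"yaw":0,"gripper":0},{"dx":0,"dy":0,"dz":-10,"yaw":0,"gripper":0},{"dx":0,"dy":0,"dz":-11.5,"yaw":0,"gripper":0}]}}

```text
clock: 9.2
tcp_pos: [0.5721, -0.1358, 0.2454]
orientation: [1.896, 2.502, 0.002]
contact_force: [0.5, -0.2, -0.7]
grip_width: 0.0127
gripper_force: 48.8
```

```bash
python3 go.py .5225 .0872 .244 15.67
```

```text
t 9.2 tcp [ 0.5721 -0.1358  0.2454] tooly 15.68 toolz [ 2.6e-03 -1.0e-04 -1.0e+00] w 0.0127 f [ 0.5  -0.17 -0.67] gf 48.8 j7 0.63
dx 22.81 dy 1.25 dz 0.13 cm yaw 0.0
```

{"name": "send_rows", "arguments": {"steps": [{"dx":4,"dy":0.2,"dz":0,"yaw":0,"gripper":0},{"dx":9,"dy":0.5,"dz":0,"yaw":0,"gripper":0},{"dx":14,"dy":0.75,"dz":0,"yaw":0,"gripper":0},{"dx":19,"dy":1,"dz":0,"yaw":0,"gripper":0},{"dx":22.8,"dy":1.25,"dz":0,"yaw":0,"gripper":0}]}}

```text
clock: 9.82
tcp_pos: [0.5208, 0.0896, 0.2431]
orientation: [-1.895, -2.505, 0.0]
contact_force: [0.6, 0.7, -1.3]
grip_width: 0.0125
gripper_force: 48.8
```

{"name": "send_rows", "arguments": {"steps": [{"dx":0,"dy":0,"dz":0,"yaw":0,"gripper":0},{"dx":0,"dy":0,"dz":0,"yaw":0,"gripper":0}]}}

```text
clock: 10.07
tcp_pos: [0.5218, 0.0866, 0.2432]
orientation: [1.898, 2.503, -0.001]
contact_force: [-0.1, -0.6, -1.3]
grip_width: 0.0127
gripper_force: 48.8
```

```bash
python3 go.py .5225 .0872 .21 15.67;  python3 - <<'E'
from bench import imaging
from h import *
s=imaging.grab_frame("scene"); np.savez("s2.npz",**s)
print(proj(s,(.5225,.0872,.099)),proj(s,(.5225,.0872,.135)),proj(s,(.5225,.0872,.195)))
cv2.imwrite("pics/pin.png",cv2.resize(s["color"][130:210,250:350,::-1],(800,640)[:2],interpolation=cv2.INTER_CUBIC)[:600])
E
```

```text
t 10.07 tcp [0.5218 0.0866 0.2432] tooly 15.66 toolz [-3.e-04 -6.e-04 -1.e+00] w 0.0127 f [-0.07 -0.58 -1.26] gf 48.8 j7 0.16
dx 0.04 dy 0.09 dz 3.32 cm yaw -0.0
[294.39681158 192.25531673] [294.78326853 184.75968958] [295.45783244 171.67600823]
```

View pics/pin.png

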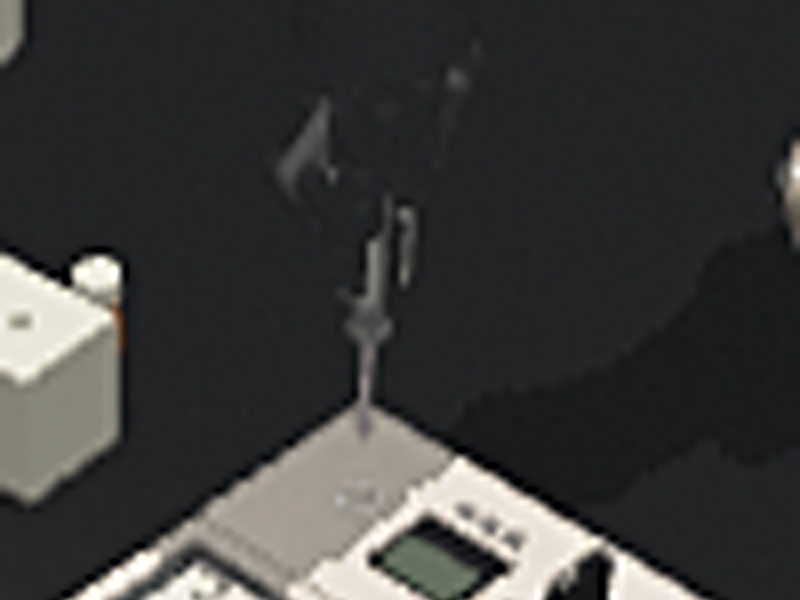

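The pin hangs upright above the collar: pin collar at crop (367,328), tip at (364,435), hole at (357,495). I quantify the offset numerically.

```bash
python3 - <<'E'
from h import *
s=dict(np.load("s2.npz")); b=dict(np.load("scene0.npz"))
g=cv2.cvtColor(s["color"],cv2.COLOR_RGB2GRAY).astype(int); g0=cv2.cvtColor(b["color"],cv2.COLOR_RGB2GRAY).astype(int)
print("shank rows173-186 cols290-300\n",g[173:187,290:301]); print("hole\n",g0[187:198,287:303]); print(g[187:198,287:303])
E
```

```text
shank rows173-186 cols290-300
 [[ 36  34  35  31  30  91 100  34  31  34  35]
 [ 37  35  35  32  27  99 105  26  32  36  35]
 [ 34  36  36  35  26 103  85  29  33  35  35]
 [ 34  34  34  32  25 102  74  30  32  34  35]
 [ 36  34  35  32  25 137  69  30  37  34  36]
 [ 35  33  36  32  22 140  65  29  36  35  35]
 [ 36  36  33  27  18 132  48  27  32  35  35]
 [ 35  31  29  18  83 126  65  19  27  30  34]
 [ 32  23  47 114 122 118 135 116  47  19  25]
 [ 18  80 148 160 137 110 140 162 149 116  48]
 [113 152 168 164 139 103 128 166 168 159 151]
 [156 164 160 160 153 120 151 161 161 164 168]
 [160 157 156 157 158 148 159 157 158 158 160]
 [158 155 154 155 155 157 158 156 155 155 157]]
hole
 [[232 230 228 227 227 227 226 226 227 227 226 224 226 226 227 228]
 [229 228 228 226 226 227 227 227 227 227 226 224 225 225 226 227]
 [227 226 226 226 227 226 227 226 227 225 228 226 226 224 225 225]
 [227 227 227 227 227 227 235 221 225 224 230 228 226 226 225 225]
 [226 226 226 226 226 221 200 192 174 165 235 227 225 225 225 225]
 [228 227 227 226 226 218 226 199 161 156 236 214 226 226 226 227]
 [
[... 371 characters left out ...]
 158 156 155 156 157 158 159]
 [158 159 157 156 157 157 159 158 159 158 156 154 155 155 156 156]
 [158 157 157 157 157 156 157 154 154 153 158 156 156 155 153 151]
 [157 157 157 157 157 157 164 159 167 159 157 158 156 153 146 140]
 [156 158 158 157 155 154 142 149 148 135 162 156 153 148 225 216]
 [159 159 158 156 154 184 154 143 135 130 167 145 151 140 238 233]
 [160 160 157 157 156 157 147 158 163 163 149 147 144 217 237 240]
 [159 157 158 157 157 150 151 150 151 159 144 143 221 242 250 164]
 [157 156 158 158 158 159 158 151 145 143 223 222 245 220 162  45]
 [158 157 158 159 160 158 157 153 143 218 239 249 185 108  34  16]
 [159 159 158 157 158 156 153 147 225 243 250 166  73  80  95  75]]
```

Shank line and collar centre agree to within 1 mm. I descend until the tip is just above the button.

{"name": "send_rows", "arguments": {"steps": [{"dx":0,"dy":0.05,"dz":1.5,"yaw":0,"gripper":0},{"dx":0,"dy":0.05,"dz":3,"yaw":0,"gripper":0},{"dx":0,"dy":0.05,"dz":3.8,"yaw":0,"gripper":0},{"dx":0,"dy":0.05,"dz":4.4,"yaw":0,"gripper":0},{"dx":0,"dy":0.05,"dz":4.7,"yaw":0,"gripper":0}]}}

```text
clock: 10.75
tcp_pos: [0.5223, 0.0874, 0.1959]
orientation: [-1.898, -2.504, 0.001]
contact_force: [-0.1, -0.4, -0.9]
grip_width: 0.0128
gripper_force: 48.8
```

{"name": "send_rows", "arguments": {"steps": [{"dx":0,"dy":0,"dz":0,"yaw":0,"gripper":0},{"dx":0,"dy":0,"dz":0,"yaw":0,"gripper":0}]}}

```text
clock: 11.0
tcp_pos: [0.5226, 0.0875, 0.1966]
orientation: [1.897, 2.504, 0.001]
contact_force: [0.3, -0.1, 0.1]
grip_width: 0.0129
gripper_force: 48.8
```

```bash
python3 go.py .5225 .0872 .1869 15.67
```

```text
t 11.0 tcp [0.5226 0.0875 0.1966] tooly 15.69 toolz [ 6.e-04  3.e-04 -1.e+00] w 0.0129 f [ 0.31 -0.06  0.06] gf 48.8 j7 0.2
dx -0.03 dy -0.02 dz 0.97 cm yaw 0.0
```

Inside the hole with no contact. Now press in small steps.

{"name": "send_rows", "arguments": {"steps": [{"dx":0,"dy":0,"dz":0.2,"yaw":0,"gripper":0},{"dx":0,"dy":0,"dz":0.4,"yaw":0,"gripper":0},{"dx":0,"dy":0,"dz":0.6,"yaw":0,"gripper":0},{"dx":0,"dy":0,"dz":0.7,"yaw":0,"gripper":0},{"dx":0,"dy":0,"dz":0.7,"yaw":0,"gripper":0}], "force": 70}}

```text
clock: 11.62
tcp_pos: [0.5225, 0.0875, 0.1894]
orientation: [1.898, 2.504, 0.0]
contact_force: [0.3, 0.4, 2.2]
grip_width: 0.0122
gripper_force: 68.1
```

{"name": "send_rows", "arguments": {"steps": [{"dx":0,"dy":0,"dz":0.1,"yaw":0,"gripper":0},{"dx":0,"dy":0,"dz":0.2,"yaw":0,"gripper":0},{"dx":0,"dy":0,"dz":0.25,"yaw":0,"gripper":0},{"dx":0,"dy":0,"dz":0.25,"yaw":0,"gripper":0}]}}

```text
clock: 12.12
tcp_pos: [0.5225, 0.0875, 0.1869]
orientation: [1.898, 2.504, 0.0]
contact_force: [-1.4, -0.7, 3.5]
grip_width: 0.012
gripper_force: 68.3
```

```bash
python3 go.py .5225 .0872 .1869 15.67
```

```text
t 12.12 tcp [0.5225 0.0875 0.1869] tooly 15.68 toolz [ 2.e-04  1.e-04 -1.e+00] w 0.012 f [-1.41 -0.69  3.46] gf 68.3 j7 0.21
dx -0.03 dy -0.00 dz -0.00 cm yaw 0.0
```

{"name": "send_rows", "arguments": {"steps": [{"dx":0,"dy":0,"dz":0.05,"yaw":0,"gripper":0},{"dx":0,"dy":0,"dz":0.1,"yaw":0,"gripper":0},{"dx":0,"dy":0,"dz":0.1,"yaw":0,"gripper":0}]}}

```text
clock: 12.5
tcp_pos: [0.5227, 0.0875, 0.1865]
orientation: [1.898, 2.504, 0.001]
contact_force: [-1.9, -0.6, 9.5]
grip_width: 0.0119
gripper_force: 69.4
```

{"name": "send_rows", "arguments": {"steps": [{"dx":0,"dy":0,"dz":0.05,"yaw":0,"gripper":0},{"dx":0,"dy":0,"dz":0.1,"yaw":0,"gripper":0},{"dx":0,"dy":0,"dz":0.1,"yaw":0,"gripper":0}]}}

```text
clock: 12.88
tcp_pos: [0.523, 0.0875, 0.1862]
orientation: [1.898, 2.503, 0.002]
contact_force: [-4.2, -0.2, 15.5]
grip_width: 0.0118
gripper_force: 70.2
```

At the stop: the force climbed from 3.5 to 15.5 N while the tool moved only 0.7 mm. I check that it holds and that the bench is undisturbed.

{"name": "send_rows", "arguments": {"steps": [{"dx":0,"dy":0,"dz":0,"yaw":0,"gripper":0},{"dx":0,"dy":0,"dz":0,"yaw":0,"gripper":0},{"dx":0,"dy":0,"dz":0,"yaw":0,"gripper":0},{"dx":0,"dy":0,"dz":0,"yaw":0,"gripper":0},{"dx":0,"dy":0,"dz":0,"yaw":0,"gripper":0}]}}

```text
clock: 13.5
tcp_pos: [0.523, 0.0875, 0.1862]
orientation: [1.898, 2.503, 0.002]
contact_force: [-2.7, -0.1, 15.8]
grip_width: 0.0123
gripper_force: 70.2
```

```bash
python3 go.py .5225 .0872 .1869 15.67;  python3 - <<'E'
from bench import imaging
import cv2
s=imaging.grab_frame("scene")
cv2.imwrite("pics/end.png",cv2.resize(s["color"][120:270,200:400,::-1],(800,600),interpolation=cv2.INTER_CUBIC))
E
```

```text
t 13.5 tcp [0.523  0.0875 0.1862] tooly 15.67 toolz [ 0.0011  0.001  -1.    ] w 0.0123 f [-2.67 -0.13 15.78] gf 70.2 j7 0.21
dx -0.01 dy -0.05 dz -0.07 cm yaw 0.0
```

View pics/end.png

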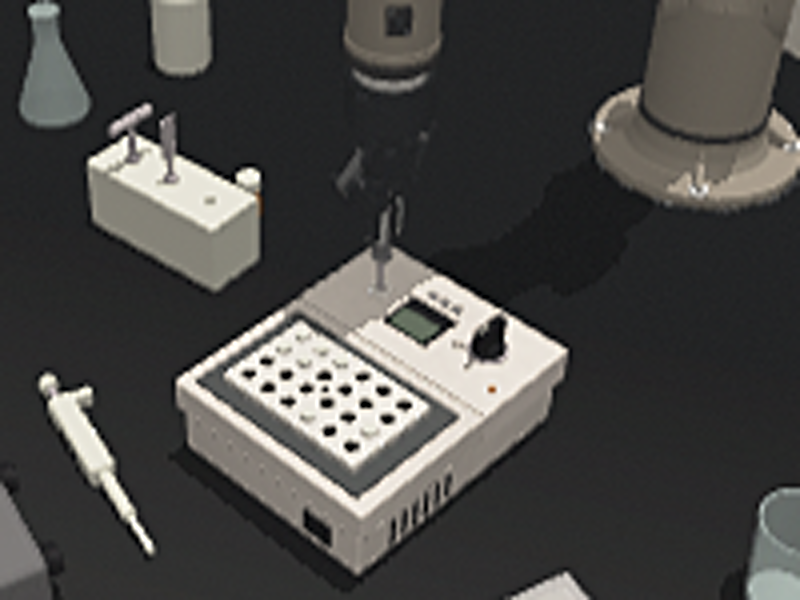

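The shank is in the reset hole at crop (378,288) with the pin upright in the jaws. The switch at (490,340) is at rest and the bystanders stand where they were.

```bash
python3 -c "
from bench import workorder; print(workorder.hand_in())"
```

```text
the job is handed in; nothing more can be done
None
```

The job is handed in: I turned the alarm switch clockwise to its stop and it sprang back, and the gripper is still holding the reset pin with the button pressed to its stop at about 15 N, with nothing else moved.

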